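# Shut and lock the sample incubator

## Task

Close the incubator's lid fully and lock it: press the winged lock head down, feeling for where its key drops in, then keep it down and turn it a quarter turn clockwise until the cam catches and the head springs part of the way back. Leave the things around it standing where they are.

Things in the scene. Friction and masses are not known exactly. Their poses are not given: they have to be found in the camera images.
- incubator: bench-top sample incubator, a fixed white housing 280 mm deep (its x from -150 to 130), 310 mm wide (its y from -115 to 195), 115 mm tall. Origin on the bench under the middle of the lid; x points away from the robot towards the lid hinge, y to its left, z up. Yaw within 0.35 rad of the robot's.
- lid (a joint): grey hinged lid, rad: 0 = fully shut, 1.3 = standing open. Stiff hinge: it stays where it is left and closes under a few N near its free edge. 12 mm thick, 185 mm wide (centred on the incubator's y = 0), from 5 to 165 mm from the hinge line; shut, it lies on the -x side of the hinge, its top face 128 mm above the bench.
- lid_hinge (a point): middle of the lid's hinge line, in the plane of its underside, 116 mm above the bench, at incubator x = 85 mm; the line runs along the incubator's y. With the lid open by a, a point of its top face r from the hinge lies r*cos(a) - 12 mm*sin(a) on the incubator's -x side of it and r*sin(a) + 12 mm*cos(a) above it.
- lock_wing (a point): centre of the top of the lock's steel wing, on the lock's axis, 120 mm from the hinge line, mid-width of the lid. x runs along the wing, z out of the lid. Wing 42 mm long, 10 thick, 14 tall, on a round head 48 mm across, 5 mm thick. Unpressed, the head's underside is 15 mm off the lid; lid shut, wing top 162 mm and head's upper face 148 mm above the bench.
- lock_press (a joint): how far the lock's head is pressed in, m: 0 = sprung out, 0.013 = bottomed; spring 2.5 N at 0, 7 N at the bottom. Lid shut, the two-lug key meets the keyhole plate at 0.0015 and stops there unless lined up with the slot within about 8 degrees. It turns under the plate only beyond about 0.0105, and stays there if let go part-way. In the catch it springs back to about 0.008 and stays: locked.
- lock_turn (a joint): turn of the wing, rad, growing clockwise seen from above; 0 = wing along the incubator's x. Stays when let go. Starts at 0 to 0.35; the slot where the key drops in is hidden under a rubber dust seal, anywhere from 0.6 to 1.4, different each time: feel for it clockwise. From the slot it turns only clockwise; the catch is 90 degrees on, a hard stop about 9 degrees after it.
- tube_rack: tube rack with small vials, 100 x 50 x 42 mm, standing on the incubator's left deck (deck top 115 mm above the bench). Bystander, loose; origin at the centre of its underside
- reagent_bottle: reagent bottle, 70 mm across, 150 mm tall. Bystander, loose; origin at the centre of its underside
- tip_box: pipette-tip box, 120 x 82 x 63 mm. Bystander, loose; origin at the centre of its underside
- beaker: open beaker, 70 mm across, 85 mm tall. Bystander, loose; origin at the centre of its underside
- marker: marker pen lying along the rear deck of the incubator behind the lid (deck top 115 mm above the bench), 130 mm long, 12 mm thick. Bystander, loose; origin at the centre of its underside (of the lying pen)
- scoop: steel scoop spoon lying on the bench, 180 mm long. Bystander, loose; origin at the centre of its underside
- powder_jar: small jar, 60 mm across, 75 mm tall. Bystander, loose; origin at the centre of its underside

How it is judged:
By the outcome, as a careful person would: the job done as asked, in the order asked, and still so for the second after the job is handed in, with the robot touching nothing.
It also fails if it takes over 61 s, if anything falls off the work surface, if the arm or the gripper's body presses on something with over 40 N, if the wrist force passes 120 N, or if a joint passes its speed limit or range.

## Robot

A 6-joint arm with a two-finger parallel gripper is mounted at the origin on the work surface. World frame = base frame: x ahead of the robot, y to its left, z up, the work surface at z = 0. Lengths are in m, angles in rad, forces in N, time in s.
With the tool pointing down it reaches from about 0.35 to 0.775 m from the base axis. Payload 7.3 kg.
Tool frame: the origin (TCP) lies at the very end of the fingers, on their centre line; the grasp point (between the pads) lies 19 mm behind it; z points along the fingers, y is the line along which they close (so a half turn about z gives the same grasp; the last joint's range is limited). The gripper opens to 92 mm and grips with 3 to 60 N. Pads are 19 mm wide; open, the fingers measure 130 mm over their backs; the gripper's body (75 mm by 190 mm) begins 47 mm behind the grasp point.
Start: joints at [1.142, 0.342, 1.524, -0, 1.275, -0.146], TCP at [0.146, 0.504, 0.227] pointing down, gripper open.
Joint ranges: [-2.53, 2.53], [-0.77, 2.02], [0.04, 2.7], [-1, 4.14], [0.28, 2.66], [-3.11, 3.11]. Speed limits (rad/s): [2.57, 2.57, 3.14, 3.14, 3.14, 3.14].

## Interface

Orientations are given as [roll, pitch, yaw] about the fixed x, y, z axes, in that order (R = Rz(yaw) Ry(pitch) Rx(roll)).
In Python, from workcell import telemetry, capture, robot, finder gives the robot as it stands.
- The arm moves only by the tool servo_tool, never from a script. Its argument "steps" is a list of rows, each an object with "offset": the shift along the tool's x, y, z in mm, a list of three; "twist": the turn, a rotation vector about the tool's x, y, z in degrees, a list of three. A call has 1 to 12 rows; each row shifts and turns the commanded pose from where the row before left it, along the tool's axes as they then stand; what a row does not reach is not made up. A row lasts 1/8 s, in which the tool goes at most 62.5 mm and 10.7 degrees, less where a joint would pass 70% of its speed; a pose out of reach is approached as far as the arm can. A call is refused whole if a number of a shift passes 62.5 or a number of a turn 10.7, either way. A call with a gripper value outside its range is refused whole. "grip" is the closure, from 0 (fully open) to 1 (shut), set as the call begins (left out, the last holds). The fingers move at their own pace and stop on an object; the grip force is fixed at half the most. Time passes only in rows, so rows that do not move let the fingers close. It gives the time, the measured TCP pose, the force, the opening and the grip force at its end, in the units of the state.
- telemetry.sense(): the state, without advancing time (a new reading comes with each control period).
- capture(name): name is "scene" or "side" or "wrist"; returns a dict with "frame" (480x640x3 uint8, red, green, blue), "depth" (480x640 float32, m along the optical axis (not along the pixel's ray), 0 where there is no reading), "fx", "fy", "cx", "cy" (pixels), "position" and "orientation" of the camera in the world. Camera axes: x right, y down, z forward; pixel columns grow to the right and rows downward; lengths in m; the calibration is good to about 2 mm. A picture is of the moment at which its call begins.
- robot.hand_in(): hands the job in; it is judged then, once.
Trained networks look in the newest picture that a camera, given by its name, has taken for a name from the list of things; names that differ only in an ending like _2 or _b are one class to them, and where a whole thing is asked for, a point or a joint stands for the part that bears it (a point fixed in the world has none). Each returns a list of dicts, best first, with "conf" (0 to 1); they miss things now and then, are a little off and sometimes report something else, mostly with a low value. They report only what shows in the picture. A call takes as long as a camera call.
- finder.look_for(camera, name): "bbox" ([left, top, right, bottom] in pixels, round what is visible of it).
The state is a dict: "time": time; "joint_positions": joint angles; "dq": joint speeds; "tau": joint torques, N m; "tcp_pos": TCP position; "ee_rot": TCP orientation; "contact_force": force on the tool from outside, world axes, zero at the start; "torque": the same for the moment, N m; "finger_gap": finger opening in m; "grasp_force": force on a finger pad.
Only numpy, scipy, OpenCV 4.12 (cv2) and the standard library are available. Lean on these libraries where they do the work, as an engineer would, in place of code of your own. Each camera call takes 0.05 s, during which the arm holds its last target. There are 200 camera calls.

## Working session

There is one attempt and no reset: what is moved stays moved. The work goes in short steps, Python scripts to look and compute and a tool call to move; the robot and the scene stay as the last step left them, time stands still between calls to the robot, and variables do not carry over. Pictures are saved under pics/ and viewed, at most 10 in all, crops included, and the job is handed in when it is done.

Besides the shell and the picture viewer there is one more tool, called as name(argument=value, ...), one argument or row to a line, values as JSON. servo_tool: Moves the arm, as the interface text tells. Its arguments: {"type":"object","properties":{"steps":{"type":"array"},"grip":{"type":"number"}},"required":["steps"]}

```bash
mkdir -p pics; cat > h.py <<'E'
import numpy as np, cv2
from scipy.spatial.transform import Rotation as R
from workcell import telemetry, capture, robot, finder
def rot(o):
    o=np.array(o,float)
    if o.shape==(3,3): return o
    return R.from_euler('xyz',o).as_matrix() if o.size==3 else R.from_quat(o).as_matrix()
def cloud(c):
    v,u=np.mgrid[:480,:640]; d=c['depth']
    p=np.stack([(u-c['cx'])/c['fx']*d,(v-c['cy'])/c['fy']*d,d],-1)
    w=p@rot(c['orientation']).T+np.array(c['position']); w[d<=0]=np.nan
    return w
def save(c,n): cv2.imwrite('pics/'+n,c['frame'][...,::-1])
E
python3 - <<'E'
from h import *
for n in ['scene','side']:
    c=capture(n); save(c,n+'1.png'); w=cloud(c); np.savez(n+'1.npz',w=w,f=c['frame'])
    print(n,c['position'],c['orientation'],c['fx'])
    for t in ['incubator','lid','lock_wing','tube_rack','reagent_bottle','tip_box','beaker','marker','powder_jar','scoop']:
        r=finder.look_for(n,t)
        if r:
            b=[int(x) for x in r[0]['bbox']]; q=w[b[1]:b[3],b[0]:b[2]].reshape(-1,3)
            print(t,round(r[0]['conf'],2),b,np.round(np.nanmedian(q,0),3))
print(telemetry.sense())
E
```

```text
scene [ 0.97105591 -0.58128038  1.27600912] [-2.55561576 -0.00653846  0.61768579] 624.8859402157865
incubator 0.68 [238, 145, 415, 310] [0.525 0.099 0.084]
lid 0.73 [272, 163, 371, 270] [0.52  0.082 0.142]
tube_rack 0.96 [338, 164, 387, 196] [0.525 0.228 0.145]
reagent_bottle 0.88 [273, 298, 310, 350] [ 0.599 -0.142  0.073]
tip_box 0.97 [344, 127, 396, 174] [0.461 0.386 0.06 ]
beaker 0.55 [216, 254, 250, 296] [ 0.4   -0.102  0.037]
marker 0.5 [343, 222, 378, 268] [0.622 0.095 0.118]
powder_jar 0.67 [404, 171, 431, 203] [0.626 0.354 0.053]
scoop 0.83 [196, 303, 257, 354] [ 0.463 -0.206  0.002]
side [ 0.13510978 -0.59501695  1.01581134] [-2.45492437  0.00991751 -0.58003709] 528.705666302827
incubator 0.93 [205, 153, 377, 313] [0.486 0.081 0.083]
lid 0.82 [259, 178, 351, 235] [0.517 0.088 0.151]
lock_wing 0.61 [286, 189, 307, 204] [0.506 0.076 0.207]
tube_rack 0.57 [247, 152, 297, 193] [0.539 0.23  0.144]
reagent_bottle 0.7 [368, 255, 403, 313] [ 0.583 -0.146  0.07 ]
tip_box 0.73 [259, 178, 353, 237] [0.519 0.085 0.148]
beaker 0.63 [290, 298, 323, 348] [ 0.411 -0.105  0.036]
marker 0.69
[... 154 characters left out ...]
{'time': 1.1, 'joint_positions': array([ 1.14198047e+00,  3.42026461e-01,  1.52412782e+00,  2.22000281e-06,
        1.27542149e+00, -1.45977857e-01]), 'dq': array([ 8.81248953e-04,  1.06816918e-03, -8.31383208e-04,  2.60026606e-03,
       -3.07433436e-06, -3.35021531e-04]), 'tau': array([ 9.91409652e-04, -4.31150651e+01, -2.44478095e+01,  7.19418610e-02,
        4.83592961e-02, -2.84847670e-05]), 'tcp_pos': array([0.14648459, 0.50414938, 0.22671704]), 'ee_rot': array([3.14157563e+00, 3.55442935e-07, 2.85875401e+00]), 'contact_force': array([-0.21290973, -0.24776921,  0.63644491]), 'torque': array([ 0.01835028, -0.02592318,  0.02124921]), 'grasp_force': 0.0, 'finger_gap': 0.09165853389623389}
```

```bash
python3 - <<'E'
from h import *
a=cv2.imread('pics/scene1.png')[130:370,190:450]; b=cv2.imread('pics/side1.png')[130:370,190:420]
cv2.imwrite('pics/v1.png',np.hstack([cv2.resize(a,(420,388)),cv2.resize(b,(372,388))]))
for n in ['scene','side']:
    w=np.load(n+'1.npz')['w']; q=w.reshape(-1,3); q=q[np.isfinite(q).all(1)]
    q=q[(q[:,0]>.3)&(q[:,0]<.8)&(q[:,1]>-.08)&(q[:,1]<.33)]
    d=q[(q[:,2]>.109)&(q[:,2]<.120)]
    r=cv2.minAreaRect((d[:,:2]*1000).astype(np.float32)); print(n,'deck',r,cv2.boxPoints(r).round().tolist())
    l=q[(q[:,2]>.135)&(q[:,1]<.17)]
    for it in range(6):
        A=np.c_[l[:,:2],np.ones(len(l))]; s=np.linalg.lstsq(A,l[:,2],rcond=None)[0]; res=l[:,2]-A@s; l=l[abs(res)<max(.004,np.std(res))]
    print('lid plane',s,len(l),'tilt',np.arctan(np.hypot(*s[:2])),'dir',np.arctan2(s[1],s[0]), np.c_[l.min(0),l.max(0)])
    A=np.c_[q[:,:2],np.ones(len(q))]; up=q[((q[:,2]-A@s)>.012)&(q[:,1]<.16)]
    print('above',len(up),np.median(up,0),up.min(0),up.max(0))
E
```

```text
scene deck ((506.7733154296875, 120.20916748046875), (314.70904541015625, 282.497314453125), 87.6913070678711) [[359.0, -31.0], [642.0, -43.0], [654.0, 272.0], [372.0, 283.0]]
lid plane [-0.54252624  0.02472233  0.45492476] 3972 tilt 0.4975219611330591 dir 3.096055248349561 [[ 0.45644474  0.60170394]
 [-0.0159352   0.16999823]
 [ 0.1350035   0.20927988]]
above 385 [0.51308567 0.07516179 0.20493364] [ 0.48802139 -0.02507551  0.11914299] [0.64766627 0.14964793 0.22574327]
side deck ((506.66412353515625, 118.85113525390625), (315.4595947265625, 281.30108642578125), 87.5725326538086) [[359.0, -33.0], [641.0, -45.0], [654.0, 270.0], [373.0, 282.0]]
lid plane [-0.54346364  0.02525346  0.45435671] 2706 tilt 0.4982636424298175 dir 3.095158439447959 [[ 0.45509637  0.5966431 ]
 [-0.01736941  0.16954159]
 [ 0.13500025  0.20872247]]
above 275 [0.50748164 0.0726883  0.20805628] [0.48699509 0.03054459 0.12938406] [0.62397203 0.10207253 0.22516072]
```

View pics/v1.png

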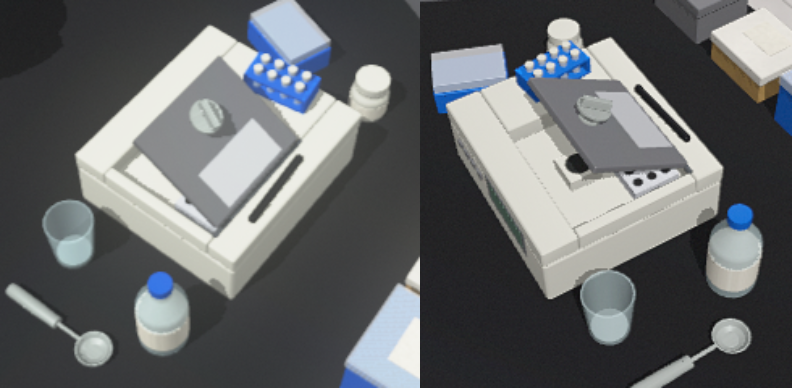

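servo_tool(
  steps=[
    {"offset":[0,0,-35],"twist":[0,0,0]},
    {"offset":[0,0,-35],"twist":[0,0,0]},
    {"offset":[-44.7,-36.8,0],"twist":[0,0,-1.2]},
    {"offset":[-44.7,-36.8,0],"twist":[0,0,-1.2]},
    {"offset":[-44.7,-36.8,0],"twist":[0,0,-1.2]},
    {"offset":[-44.7,-36.8,0],"twist":[0,0,-1.2]},
    {"offset":[-44.7,-36.8,0],"twist":[0,0,-1.2]},
    {"offset":[-44.7,-36.8,0],"twist":[0,0,-1.2]},
    {"offset":[-44.7,-36.8,0],"twist":[0,0,-1.2]},
    {"offset":[-44.7,-36.8,0],"twist":[0,0,-1.2]},
    {"offset":[-44.7,-36.8,0],"twist":[0,0,-1.2]},
    {"offset":[-44.7,-36.8,0],"twist":[0,0,-1.2]},
  ],
  grip=1,
)

```text
time: 2.6
tcp_pos: [0.517, 0.0581, 0.2969]
ee_rot: [3.141, 0.001, 3.069]
contact_force: [0.9, 0.9, 0.3]
finger_gap: 0.0006
grasp_force: 0.0
```

servo_tool(
  steps=[
    {"offset":[0,0,0],"twist":[0,0,0]},
    {"offset":[0,0,0],"twist":[0,0,0]},
  ],
)

```text
time: 2.85
tcp_pos: [0.5154, 0.0599, 0.2964]
ee_rot: [3.141, -0.001, 3.068]
contact_force: [-0.1, -0.0, -0.9]
finger_gap: 0.0005
grasp_force: 0.0
```

servo_tool(
  steps=[
    {"offset":[40,-37,0],"twist":[0,0,0]},
    {"offset":[0,0,20],"twist":[0,0,0]},
    {"offset":[0,0,35],"twist":[0,0,0]},
    {"offset":[0,0,25],"twist":[0,0,0]},
    {"offset":[0,0,8],"twist":[0,0,0]},
    {"offset":[0,0,8],"twist":[0,0,0]},
    {"offset":[0,0,8],"twist":[0,0,0]},
    {"offset":[0,0,8],"twist":[0,0,0]},
  ],
)

```text
time: 3.85
tcp_pos: [0.4736, 0.0258, 0.1849]
ee_rot: [3.142, 0.001, 3.068]
contact_force: [-0.6, -0.4, 2.4]
finger_gap: 0.0001
grasp_force: 0.9
```

servo_tool(
  steps=[
    {"offset":[0,0,8],"twist":[0,0,0]},
    {"offset":[0,0,8],"twist":[0,0,0]},
    {"offset":[0,0,8],"twist":[0,0,0]},
    {"offset":[0,0,8],"twist":[0,0,0]},
    {"offset":[0,0,8],"twist":[0,0,0]},
    {"offset":[0,0,6],"twist":[0,0,0]},
    {"offset":[0,0,4],"twist":[0,0,0]},
    {"offset":[0,0,3],"twist":[0,0,0]},
    {"offset":[0,0,2],"twist":[0,0,0]},
    {"offset":[0,0,1],"twist":[0,0,0]},
  ],
)

```text
time: 5.1
tcp_pos: [0.4733, 0.0258, 0.1287]
ee_rot: [3.142, 0.0, 3.068]
contact_force: [-1.1, -0.6, 0.6]
finger_gap: 0.0001
grasp_force: 0.7
```

servo_tool(
  steps=[
    {"offset":[0,0,1],"twist":[0,0,0]},
    {"offset":[0,0,0.7],"twist":[0,0,0]},
    {"offset":[0,0,0],"twist":[0,0,0]},
  ],
)

```text
time: 5.48
tcp_pos: [0.4734, 0.0257, 0.1282]
ee_rot: [-3.142, 0.001, 3.068]
contact_force: [-4.6, -0.2, 11.4]
finger_gap: 0.0008
grasp_force: 5.7
```

servo_tool(
  steps=[
    {"offset":[0,0,-20],"twist":[0,0,0]},
    {"offset":[0,0,-50],"twist":[0,0,0]},
    {"offset":[0,0,-50],"twist":[0,0,0]},
    {"offset":[0,0,-30],"twist":[0,0,0]},
    {"offset":[0,0,0],"twist":[0,0,0]},
    {"offset":[0,0,0],"twist":[0,0,0]},
  ],
  grip=0,
)

```text
time: 6.22
tcp_pos: [0.4729, 0.0258, 0.2761]
ee_rot: [3.141, -0.001, 3.068]
contact_force: [0.2, 0.1, -0.4]
finger_gap: 0.0558
grasp_force: 0.0
```

```bash
cat > m.py <<'E'
from h import *
import sys
t=sys.argv[1]
c=capture('wrist'); save(c,f'w{t}.png'); w=cloud(c); np.savez(f'w{t}.npz',w=w,f=c['frame'])
print(c['position'],c['orientation']); print(finder.look_for('wrist','lock_wing')[:2])
near=np.hypot(w[...,0]-.48,w[...,1]-.08)<.045
z=w[...,2]; print('lid z',np.nanmedian(z[(np.hypot(w[...,0]-.48,w[...,1]-.08)<.07)&(z<.14)]))
for lo,hi in [(.144,.153),(.157,.168)]:
    m=near&(z>lo)&(z<hi); p=(w[m][:,:2]*1000).astype(np.float32)
    print(lo,m.sum())
    if m.sum()>10: print(np.median(z[m]),cv2.minAreaRect(p),np.mean(p,0),cv2.minEnclosingCircle(p),np.linalg.svd(p-p.mean(0),full_matrices=False)[2][0])
E
python3 m.py 1
```

```text
[0.4056448  0.03124078 0.43409892] [2.88695730e+00 7.30310218e-04 1.49851331e+00]
[{'bbox': [355.3, 207.0, 411.1, 264.0], 'conf': 0.67}]
lid z 0.12758172403715234
0.144 1642
0.14773248589385415 ((480.1072082519531, 81.65790557861328), (47.22200393676758, 46.56120681762695), 77.03131866455078) [478.8728   80.72299] ((480.6249084472656, 81.79692077636719), 24.007741928100586) [-0.31616873 -0.948703  ]
0.157 620
0.1614734911759737 ((480.3336181640625, 81.67576599121094), (10.266033172607422, 41.54521179199219), 70.4340591430664) [479.73398  81.31476] ((480.2460632324219, 81.54170989990234), 20.830520629882812) [ 0.94307065 -0.3325925 ]
```

View pics/w1.png

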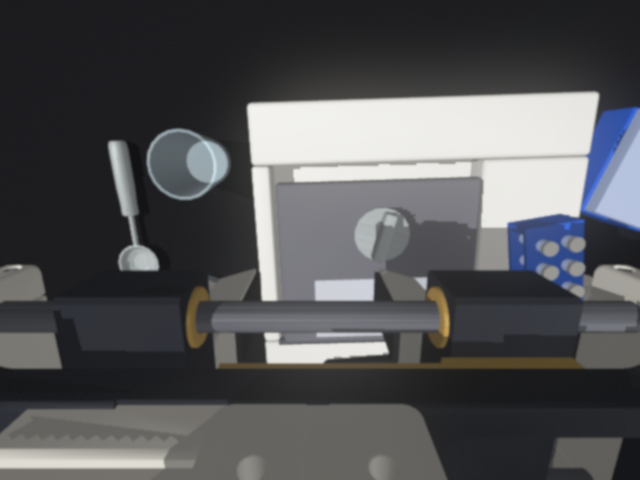

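servo_tool(
  steps=[
    {"offset":[-3.3,56,0],"twist":[0,0,0]},
    {"offset":[0,0,40],"twist":[0,0,7.65]},
    {"offset":[0,0,40],"twist":[0,0,7.65]},
    {"offset":[0,0,26],"twist":[0,0,0]},
    {"offset":[0,0,0],"twist":[0,0,0]},
    {"offset":[0,0,0],"twist":[0,0,0]},
  ],
  grip=0,
)

```text
time: 7.08
tcp_pos: [0.4812, 0.0813, 0.1716]
ee_rot: [3.141, 0.001, 2.801]
contact_force: [-0.1, 0.0, 0.8]
finger_gap: 0.0918
grasp_force: 0.0
```

servo_tool(
  steps=[
    {"offset":[1,0,12],"twist":[0,0,0]},
    {"offset":[0,0,9.5],"twist":[0,0,0]},
    {"offset":[0,0,0],"twist":[0,0,0]},
  ],
)

```text
time: 7.45
tcp_pos: [0.4792, 0.0816, 0.1488]
ee_rot: [-3.141, -0.002, 2.801]
contact_force: [-0.1, -0.0, 0.2]
finger_gap: 0.0921
grasp_force: 0.0
```

servo_tool(
  steps=[
    {"offset":[0,0,0],"twist":[0,0,0]},
    {"offset":[0,0,0],"twist":[0,0,0]},
    {"offset":[0,0,0],"twist":[0,0,0]},
    {"offset":[0,0,0],"twist":[0,0,0]},
    {"offset":[0,0,0],"twist":[0,0,0]},
    {"offset":[0,0,0],"twist":[0,0,0]},
    {"offset":[0,0,0],"twist":[0,0,0]},
    {"offset":[0,0,0],"twist":[0,0,0]},
  ],
  grip=1,
)

```text
time: 8.45
tcp_pos: [0.4798, 0.0817, 0.1495]
ee_rot: [3.142, 0.0, 2.801]
contact_force: [0.0, -0.3, 0.3]
finger_gap: 0.0164
grasp_force: 0.0
```

servo_tool(
  steps=[
    {"offset":[0,0,0],"twist":[0,0,0]},
    {"offset":[0,0,0],"twist":[0,0,0]},
    {"offset":[0,0,0],"twist":[0,0,0]},
  ],
)

```text
time: 8.82
tcp_pos: [0.4797, 0.0816, 0.1495]
ee_rot: [-3.142, -0.0, 2.801]
contact_force: [-0.8, -0.4, 0.0]
finger_gap: 0.0097
grasp_force: 30.0
```

servo_tool(
  steps=[
    {"offset":[0,0,1],"twist":[0,0,0]},
    {"offset":[0,0,1],"twist":[0,0,0]},
    {"offset":[0,0,1],"twist":[0,0,0]},
    {"offset":[0,0,0],"twist":[0,0,0]},
  ],
)

```text
time: 9.32
tcp_pos: [0.4799, 0.0816, 0.1474]
ee_rot: [3.141, 0.001, 2.801]
contact_force: [-4.3, -1.4, 10.5]
finger_gap: 0.0095
grasp_force: 30.0
```

servo_tool(
  steps=[
    {"offset":[0,0,0],"twist":[0,0,4]},
    {"offset":[0,0,0],"twist":[0,0,4]},
    {"offset":[0,0,0],"twist":[0,0,4]},
    {"offset":[0,0,0],"twist":[0,0,0]},
  ],
)

```text
time: 9.82
tcp_pos: [0.4799, 0.0819, 0.1474]
ee_rot: [3.141, 0.001, 2.591]
contact_force: [-3.7, -1.4, 8.6]
finger_gap: 0.0096
grasp_force: 30.0
```

```bash
cat > s.py <<'E'
from h import *
s=telemetry.sense()
print({k:np.round(s[k],4) for k in ['time','tcp_pos','ee_rot','contact_force','torque','joint_positions']})
E
python3 s.py
```

```text
{'time': np.float64(9.825), 'tcp_pos': array([0.4799, 0.0819, 0.1474]), 'ee_rot': array([3.1407e+00, 7.0000e-04, 2.5909e+00]), 'contact_force': array([-3.7085, -1.3617,  8.5956]), 'torque': array([-0.0845,  0.5764,  0.0082]), 'joint_positions': array([ 1.1100e-02,  3.5590e-01,  1.7445e+00,  4.0000e-04,  1.0402e+00,
       -1.0092e+00])}
```

servo_tool(
  steps=[
    {"offset":[0,0,0],"twist":[0,0,4]},
    {"offset":[0,0,0],"twist":[0,0,4]},
    {"offset":[0,0,0],"twist":[0,0,0]},
  ],
)

```text
time: 10.2
tcp_pos: [0.48, 0.082, 0.1474]
ee_rot: [3.14, 0.001, 2.451]
contact_force: [-3.3, 0.9, 9.1]
finger_gap: 0.0098
grasp_force: 30.0
```

servo_tool(
  steps=[
    {"offset":[0,0,0],"twist":[0,0,4]},
    {"offset":[0,0,0],"twist":[0,0,4]},
    {"offset":[0,0,0],"twist":[0,0,0]},
  ],
)

```text
time: 10.58
tcp_pos: [0.4801, 0.0821, 0.1471]
ee_rot: [3.14, 0.0, 2.312]
contact_force: [-1.0, 0.7, 5.1]
finger_gap: 0.0099
grasp_force: 30.0
```

servo_tool(
  steps=[
    {"offset":[0,0,1],"twist":[0,0,0]},
    {"offset":[0,0,1],"twist":[0,0,0]},
    {"offset":[0,0,0],"twist":[0,0,0]},
  ],
)

```text
time: 10.95
tcp_pos: [0.4802, 0.0821, 0.146]
ee_rot: [3.14, 0.001, 2.312]
contact_force: [-4.0, 1.7, 13.2]
finger_gap: 0.0094
grasp_force: 30.0
```

servo_tool(
  steps=[
    {"offset":[0,0,0],"twist":[0,0,4]},
    {"offset":[0,0,0],"twist":[0,0,0]},
  ],
)

```text
time: 11.2
tcp_pos: [0.4802, 0.0821, 0.1456]
ee_rot: [3.14, 0.0, 2.242]
contact_force: [-2.4, 1.4, 8.6]
finger_gap: 0.01
grasp_force: 30.0
```

servo_tool(
  steps=[
    {"offset":[0,0,0],"twist":[0,0,4]},
    {"offset":[0,0,0],"twist":[0,0,0]},
  ],
)

```text
time: 11.45
tcp_pos: [0.4803, 0.0821, 0.145]
ee_rot: [3.14, 0.0, 2.173]
contact_force: [0.1, 2.7, 6.1]
finger_gap: 0.0093
grasp_force: 30.0
```

servo_tool(
  steps=[
    {"offset":[0,0,0],"twist":[0,0,4]},
    {"offset":[0,0,0],"twist":[0,0,0]},
  ],
)

```text
time: 11.7
tcp_pos: [0.4803, 0.0821, 0.1447]
ee_rot: [3.14, -0.0, 2.105]
contact_force: [1.8, 3.1, 4.3]
finger_gap: 0.0096
grasp_force: 30.0
```

servo_tool(
  steps=[
    {"offset":[0,0,1],"twist":[0,0,0]},
    {"offset":[0,0,1],"twist":[0,0,0]},
    {"offset":[0,0,0],"twist":[0,0,0]},
  ],
)

```text
time: 12.08
tcp_pos: [0.4802, 0.0821, 0.1426]
ee_rot: [3.14, -0.0, 2.104]
contact_force: [2.5, 5.0, 4.2]
finger_gap: 0.0097
grasp_force: 30.0
```

```bash
python3 s.py; python3 - <<'E'
from h import *
for n in ['scene','side']:
    c=capture(n);w=cloud(c);np.savez(n+'2.npz',w=w,f=c['frame'])
    p=(np.array([.48,.082,.155])-c['position'])@rot(c['orientation']); u,v=int(p[0]/p[2]*c['fx']+c['cx']),int(p[1]/p[2]*c['fy']+c['cy']);print(u,v)
    cv2.imwrite(f'pics/{n}2.png',cv2.resize(c['frame'][v-35:v+35,u-35:u+35,::-1],(400,400),interpolation=cv2.INTER_CUBIC))
a=cv2.imread('pics/scene2.png');b=cv2.imread('pics/side2.png');cv2.imwrite('pics/v2.png',np.hstack([a,b]))
E
```

```text
{'time': np.float64(12.075), 'tcp_pos': array([0.4802, 0.0821, 0.1426]), 'ee_rot': array([ 3.1402e+00, -1.0000e-04,  2.1037e+00]), 'contact_force': array([2.4871, 5.0042, 4.1959]), 'torque': array([ 0.8204, -0.3472, -0.0199]), 'joint_positions': array([ 1.130e-02,  3.624e-01,  1.750e+00,  9.000e-04,  1.028e+00,
       -5.221e-01])}
306 207
285 215
```

View pics/v2.png

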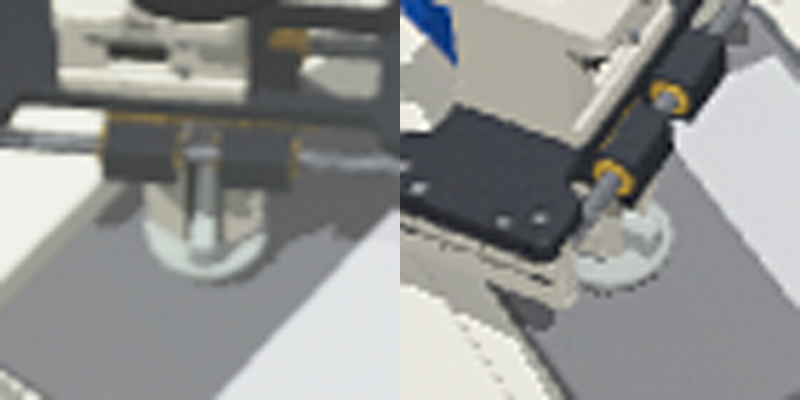

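servo_tool(
  steps=[
    {"offset":[0,0,1.5],"twist":[0,0,0]},
    {"offset":[0,0,1.5],"twist":[0,0,0]},
    {"offset":[0,0,1.5],"twist":[0,0,0]},
    {"offset":[0,0,1.5],"twist":[0,0,0]},
    {"offset":[0,0,1],"twist":[0,0,0]},
    {"offset":[0,0,1],"twist":[0,0,0]},
    {"offset":[0,0,0.5],"twist":[0,0,0]},
    {"offset":[0,0,0],"twist":[0,0,0]},
  ],
)

```text
time: 13.18
tcp_pos: [0.4804, 0.0821, 0.1361]
ee_rot: [3.139, 0.001, 2.104]
contact_force: [-3.9, 5.6, 21.6]
finger_gap: 0.0093
grasp_force: 30.0
```

servo_tool(
  steps=[
    {"offset":[0,0,-0.7],"twist":[0,0,2]},
    {"offset":[0,0,0],"twist":[0,0,5]},
    {"offset":[0,0,0],"twist":[0,0,5]},
    {"offset":[0,0,0],"twist":[0,0,0]},
  ],
)

```text
time: 13.68
tcp_pos: [0.4806, 0.0822, 0.1362]
ee_rot: [3.139, 0.0, 1.893]
contact_force: [-0.6, 4.6, 15.3]
finger_gap: 0.01
grasp_force: 30.0
```

```bash
python3 s.py
```

```text
{'time': np.float64(13.675), 'tcp_pos': array([0.4806, 0.0822, 0.1362]), 'ee_rot': array([3.1386, 0.    , 1.8934]), 'contact_force': array([-0.6171,  4.6135, 15.2621]), 'torque': array([ 0.7999,  0.2957, -0.072 ]), 'joint_positions': array([ 1.1400e-02,  3.7030e-01,  1.7586e+00,  1.0000e-03,  1.0099e+00,
       -3.1180e-01])}
```

servo_tool(
  steps=[
    {"offset":[0,0,0],"twist":[0,0,5]},
    {"offset":[0,0,0],"twist":[0,0,5]},
    {"offset":[0,0,0],"twist":[0,0,5]},
    {"offset":[0,0,0],"twist":[0,0,5]},
    {"offset":[0,0,0],"twist":[0,0,5]},
    {"offset":[0,0,0],"twist":[0,0,5]},
    {"offset":[0,0,0],"twist":[0,0,5]},
    {"offset":[0,0,0],"twist":[0,0,5]},
    {"offset":[0,0,0],"twist":[0,0,5]},
    {"offset":[0,0,0],"twist":[0,0,5]},
    {"offset":[0,0,0],"twist":[0,0,0]},
  ],
)

```text
time: 15.05
tcp_pos: [0.4816, 0.082, 0.1363]
ee_rot: [3.138, -0.003, 1.021]
contact_force: [1.4, 5.4, 12.2]
finger_gap: 0.0097
grasp_force: 30.0
```

```bash
python3 s.py
```

```text
{'time': np.float64(15.05), 'tcp_pos': array([0.4816, 0.082 , 0.1363]), 'ee_rot': array([ 3.1377, -0.0032,  1.0207]), 'contact_force': array([ 1.3722,  5.404 , 12.1748]), 'torque': array([ 0.7666, -0.2663, -0.0118]), 'joint_positions': array([1.1200e-02, 3.7070e-01, 1.7577e+00, 8.0000e-04, 1.0082e+00,
       5.6090e-01])}
```

servo_tool(
  steps=[
    {"offset":[0,0,0],"twist":[0,0,4]},
    {"offset":[0,0,0],"twist":[0,0,4]},
    {"offset":[0,0,0],"twist":[0,0,4]},
    {"offset":[0,0,0],"twist":[0,0,0]},
  ],
)

```text
time: 15.55
tcp_pos: [0.4818, 0.0819, 0.1363]
ee_rot: [3.138, -0.004, 0.811]
contact_force: [2.0, 4.8, 11.5]
finger_gap: 0.0097
grasp_force: 30.0
```

servo_tool(
  steps=[
    {"offset":[0,0,0],"twist":[0,0,4]},
    {"offset":[0,0,0],"twist":[0,0,4]},
    {"offset":[0,0,0],"twist":[0,0,0]},
  ],
)

```text
time: 15.92
tcp_pos: [0.4819, 0.0818, 0.1363]
ee_rot: [3.138, -0.005, 0.672]
contact_force: [2.8, 3.6, 13.1]
finger_gap: 0.0096
grasp_force: 30.0
```

```bash
python3 s.py
```

```text
{'time': np.float64(15.925), 'tcp_pos': array([0.4819, 0.0818, 0.1363]), 'ee_rot': array([ 3.1384, -0.0045,  0.6719]), 'contact_force': array([ 2.82  ,  3.578 , 13.0852]), 'torque': array([ 0.5672, -0.3843, -0.0725]), 'joint_positions': array([1.1000e-02, 3.7080e-01, 1.7575e+00, 3.0000e-04, 1.0077e+00,
       9.0980e-01])}
```

servo_tool(
  steps=[
    {"offset":[0,0,0],"twist":[0,0,4]},
    {"offset":[0,0,0],"twist":[0,0,0]},
  ],
)

```text
time: 16.18
tcp_pos: [0.4819, 0.0817, 0.1363]
ee_rot: [3.139, -0.005, 0.602]
contact_force: [3.0, 3.7, 12.3]
finger_gap: 0.0092
grasp_force: 30.0
```

```bash
python3 s.py
```

```text
{'time': np.float64(16.175), 'tcp_pos': array([0.4819, 0.0817, 0.1363]), 'ee_rot': array([ 3.1385, -0.0048,  0.6021]), 'contact_force': array([ 3.009 ,  3.7154, 12.3111]), 'torque': array([ 0.5325, -0.4246, -0.0305]), 'joint_positions': array([1.0900e-02, 3.7090e-01, 1.7575e+00, 1.0000e-04, 1.0076e+00,
       9.7960e-01])}
```

servo_tool(
  steps=[
    {"offset":[0,0,0],"twist":[0,0,3]},
    {"offset":[0,0,0],"twist":[0,0,0]},
  ],
)

```text
time: 16.42
tcp_pos: [0.4819, 0.0817, 0.1363]
ee_rot: [3.139, -0.005, 0.55]
contact_force: [3.0, 3.9, 11.1]
finger_gap: 0.0097
grasp_force: 30.0
```

```bash
python3 s.py
```

```text
{'time': np.float64(16.425), 'tcp_pos': array([0.4819, 0.0817, 0.1363]), 'ee_rot': array([ 3.1387, -0.0049,  0.5499]), 'contact_force': array([ 2.9662,  3.9261, 11.1115]), 'torque': array([ 0.4832, -0.4425, -0.0374]), 'joint_positions': array([0.0109, 0.3709, 1.7574, 0.    , 1.0076, 1.0318])}
```

servo_tool(
  steps=[
    {"offset":[0,0,0],"twist":[0,0,4]},
    {"offset":[0,0,0],"twist":[0,0,0]},
  ],
)

```text
time: 16.68
tcp_pos: [0.482, 0.0816, 0.1364]
ee_rot: [3.139, -0.005, 0.48]
contact_force: [3.1, 2.6, 11.9]
finger_gap: 0.0095
grasp_force: 30.0
```

```bash
python3 s.py
```

```text
{'time': np.float64(16.675), 'tcp_pos': array([0.482 , 0.0816, 0.1364]), 'ee_rot': array([ 3.1389, -0.0052,  0.4799]), 'contact_force': array([ 3.1023,  2.5986, 11.9283]), 'torque': array([ 0.4131, -0.39  , -0.0118]), 'joint_positions': array([ 1.0800e-02,  3.7080e-01,  1.7574e+00, -1.0000e-04,  1.0075e+00,
        1.1018e+00])}
```

servo_tool(
  steps=[
    {"offset":[0,0,0],"twist":[0,0,3]},
    {"offset":[0,0,0],"twist":[0,0,0]},
  ],
)

```text
time: 16.92
tcp_pos: [0.482, 0.0815, 0.1363]
ee_rot: [3.139, -0.005, 0.428]
contact_force: [3.4, 2.5, 12.4]
finger_gap: 0.0097
grasp_force: 30.0
```

```bash
python3 s.py
```

```text
{'time': np.float64(16.925), 'tcp_pos': array([0.482 , 0.0815, 0.1363]), 'ee_rot': array([ 3.139 , -0.0053,  0.4278]), 'contact_force': array([ 3.4226,  2.5039, 12.361 ]), 'torque': array([ 0.3425, -0.4454,  0.0175]), 'joint_positions': array([ 1.0800e-02,  3.7090e-01,  1.7573e+00, -2.0000e-04,  1.0075e+00,
        1.1539e+00])}
```

servo_tool(
  steps=[
    {"offset":[0,0,-1],"twist":[0,0,0]},
    {"offset":[0,0,-1],"twist":[0,0,0]},
    {"offset":[0,0,-1],"twist":[0,0,0]},
    {"offset":[0,0,0],"twist":[0,0,0]},
  ],
)

```text
time: 17.42
tcp_pos: [0.4819, 0.0815, 0.1387]
ee_rot: [3.139, -0.005, 0.428]
contact_force: [6.2, 3.0, 4.7]
finger_gap: 0.0096
grasp_force: 30.0
```

servo_tool(
  steps=[
    {"offset":[0,0,-1],"twist":[0,0,0]},
    {"offset":[0,0,-0.5],"twist":[0,0,0]},
    {"offset":[0,0,0],"twist":[0,0,0]},
  ],
)

```text
time: 17.8
tcp_pos: [0.4819, 0.0815, 0.1401]
ee_rot: [3.139, -0.005, 0.428]
contact_force: [6.0, 3.5, 4.0]
finger_gap: 0.0096
grasp_force: 30.0
```

servo_tool(
  steps=[
    {"offset":[0,0,-0.7],"twist":[0,0,0]},
    {"offset":[0,0,-0.7],"twist":[0,0,0]},
    {"offset":[0,0,0],"twist":[0,0,0]},
  ],
)

```text
time: 18.18
tcp_pos: [0.4819, 0.0815, 0.1413]
ee_rot: [3.139, -0.005, 0.428]
contact_force: [5.9, 1.4, 3.0]
finger_gap: 0.0098
grasp_force: 30.0
```

servo_tool(
  steps=[
    {"offset":[0,0,-0.5],"twist":[0,0,0]},
    {"offset":[0,0,-0.5],"twist":[0,0,0]},
    {"offset":[0,0,0],"twist":[0,0,0]},
  ],
)

```text
time: 18.55
tcp_pos: [0.4818, 0.0815, 0.1416]
ee_rot: [3.14, -0.004, 0.428]
contact_force: [9.2, 3.7, -2.7]
finger_gap: 0.0099
grasp_force: 30.0
```

servo_tool(
  steps=[
    {"offset":[0,0,0],"twist":[0,0,0]},
    {"offset":[0,0,0],"twist":[0,0,0]},
    {"offset":[0,0,0],"twist":[0,0,0]},
    {"offset":[0,0,0],"twist":[0,0,0]},
    {"offset":[0,0,-10],"twist":[0,0,0]},
    {"offset":[0,0,-20],"twist":[0,0,0]},
    {"offset":[0,0,-50],"twist":[0,0,0]},
    {"offset":[0,0,-50],"twist":[0,0,0]},
    {"offset":[0,0,-20],"twist":[0,0,0]},
    {"offset":[0,0,0],"twist":[0,0,0]},
    {"offset":[0,0,0],"twist":[0,0,0]},
  ],
  grip=0,
)

```text
time: 19.92
tcp_pos: [0.4792, 0.0817, 0.2907]
ee_rot: [-3.141, 0.001, 0.428]
contact_force: [-0.3, -0.0, -1.1]
finger_gap: 0.0919
grasp_force: 0.0
```

```bash
python3 - <<'E'
from h import *
for n in ['side','scene','wrist']:
    c=capture(n);w=cloud(c)
    if n!='wrist': save(c,n+'3.png')
    m=np.hypot(w[...,0]-.480,w[...,1]-.0817)<.026; p=w[m]; 
    if len(p)<20: print(n,len(p)); continue
    print(n,'hist',np.histogram(p[:,2],bins=np.arange(.124,.17,.002)))
    q=(p[(p[:,2]>.1485)&(p[:,2]<.17)][:,:2]*1000).astype(np.float32)
    if len(q)>10: print(np.median(p[p[:,2]>.1485][:,2]),cv2.minAreaRect(q))
a=cv2.imread('pics/scene3.png')[130:370,190:450]; b=cv2.imread('pics/side3.png')[130:370,190:420]
cv2.imwrite('pics/v3.png',np.hstack([cv2.resize(a,(420,388)),cv2.resize(b,(372,388))]))
E
python3 s.py
```

```text
side hist (array([12, 50, 17,  3,  2,  5, 46, 76, 60, 21,  8, 10, 14, 17, 30, 20,  4,
        0,  0,  0,  0,  0,  0]), array([0.124, 0.126, 0.128, 0.13 , 0.132, 0.134, 0.136, 0.138, 0.14 ,
       0.142, 0.144, 0.146, 0.148, 0.15 , 0.152, 0.154, 0.156, 0.158,
       0.16 , 0.162, 0.164, 0.166, 0.168, 0.17 ]))
0.4085744207948767 ((479.9122009277344, 80.29491424560547), (41.66770935058594, 11.27578353881836), 23.727670669555664)
scene hist (array([10, 26, 15, 15,  7,  5, 20, 49, 72, 35, 19, 11,  9, 14, 32, 22, 10,
        6,  1,  0,  0,  0,  0]), array([0.124, 0.126, 0.128, 0.13 , 0.132, 0.134, 0.136, 0.138, 0.14 ,
       0.142, 0.144, 0.146, 0.148, 0.15 , 0.152, 0.154, 0.156, 0.158,
       0.16 , 0.162, 0.164, 0.166, 0.168, 0.17 ]))
0.5678899164713274 ((480.0165100097656, 80.90867614746094), (41.13471984863281, 13.782739639282227), 27.89387321472168)
wrist hist (array([  0, 119, 108,   0,   0,   5,  17, 850, 653,  12,   1,   2,   5,
        10, 327, 165,   1,   0,   0,   0,   0,   0,   0]), array([0.124, 0.126, 0.128, 0.13 , 0.132, 0.134, 0.136, 0.138, 0.14 ,
       0.142, 0.144, 0.146, 0.148, 0.15 , 0.152, 0.154, 0.156, 0.158,
       0.16 , 0.162, 0.164, 0.166, 0.168, 0.17 ]))
0.39505545691260047 ((481.98699951171875, 81.50442504882812), (41.26685333251953, 9.001923561096191), 24.734453201293945)
{'time': np.float64(20.075), 'tcp_pos': array([0.4793, 0.0817, 0.2904]), 'ee_rot': array([-3.1406e+00,  2.2000e-03,  4.2760e-01]), 'contact_force': array([ 0.3493,  0.4073, -0.6377]), 'torque': array([-0.0389,  0.1593, -0.0364]), 'joint_positions': array([0.0109, 0.227 , 1.5072, 0.    , 1.4099, 1.1541])}
```

View pics/v3.png

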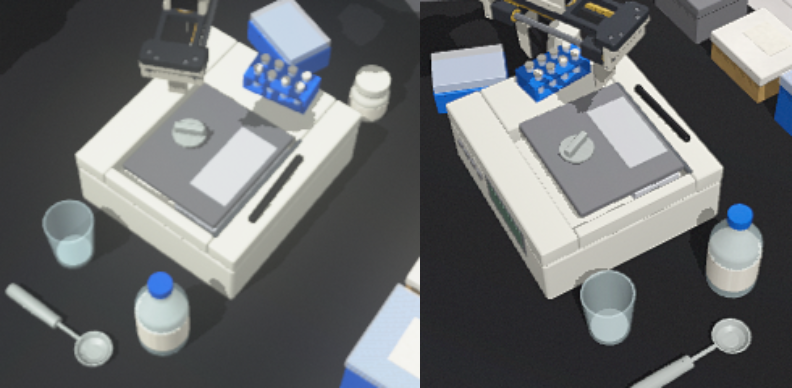

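The lid is shut and the wing sits turned, at about px (190,132) on the left and (577,148) on the right. The head's upper face is at about 140 mm, which is 8 mm pressed in and so locked. The bystanders have not moved.

```bash
python3 -c "
from workcell import robot; print(robot.hand_in())"
```

```text
the job is handed in; nothing more can be done
None
```

The lid is fully shut and the lock is in its catch: the head sprang back to about 8 mm pressed in. The things around it stand where they were, and the job is handed in at about 20 s.

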